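# Poise a well plate over the empty cycler block

## Task

Lift the white well plate up out of the recess of the teal cold block, carry it level over the yellow tube rack, and stop with it hovering about a centimetre above the empty heating block of the open cycler, square to the block and centred on it, with the plate's notched corner at the block's orange-dotted corner, so that it could be lowered straight in. Do not let the plate touch the cycler or either of its blocks at any time, and leave the tube rack, the jar and the tip box standing where they are. Finish while still holding the plate there, motionless in the gripper: do not put it down or let go.

Things in the scene. Friction and masses are not known exactly. Their poses are not given: they have to be found in the camera images.
- plate: White 32-well plate, stiff plastic, 84 (x) by 46 (y) by 28 mm high, about 80 g, wells up. Origin: centre of its underside, z up. Its +x +y corner has a 7 mm square notch, an orange dot on top beside it; an orange stripe marks the +x end face. It starts flat in the cold block's recess, its upper 18 mm proud of the rim; grip it across its long sides (46 mm apart).
- plate_notch (a point): Point of the plate where its cut-away corner would be, at the level of its underside: (42, 23, 0) mm from the plate's origin in the plate's axes.
- cold_block: Teal cold block, fixed, 130 mm (x) by 92 mm (y) by 40 mm high, with an open recess 88 by 50 mm and 10 mm deep in the middle of its top (recess floor 30 mm above the bench; 2 mm play round the plate). Origin at the centre of its underside on the bench, z up.
- cycler: Thermal cycler, fixed, white and grey, 270 (x) by 280 mm (y), deck 105 mm above the bench. Origin: centre of its underside, z up. Lid open along its -y edge, leaning outward, starting 110 mm from the middle, top edge about 240 mm high. On the deck two aluminium blocks side by side, centred at y = +55 and -35 mm: one empty, one loaded; which is which varies.
- empty_block_top (a point): Centre of the top face of the empty heating block, 113 mm above the bench; axes: x along the block's long side, y along its short side, z up. The block is a grey aluminium slab 104 by 66 by 8 mm with 32 dark wells and an orange dot at its +x +y corner. The target: the plate's axes must run the same way as these.
- empty_block: The empty heating block itself (see empty_block_top), fixed on the cycler. Origin at the centre of its underside, 105 mm above the bench and 8 mm below its top face.
- block_dot (a point): Point on the empty block's top face over which the plate's notched corner belongs: (42, 23, 0) mm from the centre of that face in the block's axes, just inside the orange dot.
- loaded_block: The other heating block, same slab, fixed, already filled with a white plate under blue foil, the top of which stands 15 mm above the slab's top face (128 mm above the bench). Origin at the centre of the slab's underside, 105 mm above the bench. Leave it alone.
- rack: Yellow tube rack, loose, 200 mm (x) by 88 mm (y), 63 mm high, holding ten tubes with blue and red caps whose tops are 126 mm above the bench; about 0.7 kg, the tubes are part of it. Origin at the centre of its underside. It stands between the cold block and the cycler: carry the plate over it, do not move it.
- bottle: Reagent jar with a blue cap, loose, 60 mm in diameter, 110 mm high. Origin at the centre of its underside. Leave it standing.
- tip_box: Pipette-tip box, dark with a teal lid, loose, 84 by 122 by 70 mm high. Origin at the centre of its underside. Leave it where it is.
There are look-alikes about, which are no part of the job. What is meant by the rack is not green, and is the smaller of those in its own colour.

How it is judged:
By the outcome, as a careful person would: the job done as asked, in the order asked, and still so for the second after the job is handed in, while the arm keeps its last pose, push and grip.
It also fails if it takes over 42 s, if anything falls off the work surface, if the arm or the gripper's body presses on something with over 40 N, if the wrist force passes 120 N, or if a joint passes its speed limit or range.

## Robot

A 6-joint arm with a two-finger parallel gripper is mounted at the origin on the work surface. World frame = base frame: x ahead of the robot, y to its left, z up, the work surface at z = 0. Lengths are in mm, angles in rad, forces in N, time in s.
With the tool pointing down it reaches from about 350 to 875 mm from the base axis. Payload 4.2 kg.
Tool frame: the origin (TCP) lies midway between the tips of the shut fingers; the grasp point (between the pads) lies bot.hold_point_z behind it (bot.hold_point_z is the distance from the TCP to the grasp point, in mm); z points along the fingers, y is the line along which they close (so a half turn about z gives the same grasp; the last joint's range is limited). The gripper opens to 85 mm and grips with 20 to 120 N. Pads are 22 mm wide; open, the fingers measure 114 mm over their backs; the gripper's body (76 mm by 85 mm) begins 54 mm behind the grasp point. The pads swing forward as they close: fully open they stand 13 mm farther back than shut.
Start: joints at [-0.897, 0.385, 0.008, 0, -1.194, -0.259], TCP at [251.892, -571.97, 231.312] pointing down, gripper open.
Joint ranges: [-3.14, 3.14], [-1.21, 2.06], [-1.07, 1.41], [-3.16, 2.05], [-2.99, -0.16], [-3.1, 3.1]. Speed limits (rad/s): [2.79, 2.79, 3.14, 3.14, 3.14, 3.14].

## Interface

Orientations are given as [roll, pitch, yaw] about the fixed x, y, z axes, in that order (R = Rz(yaw) Ry(pitch) Rx(roll)).
In Python, from station import telemetry, eyes, job, bot gives the robot as it stands. The module is installed in compiled form; this text tells all that it offers.
- The arm moves only by the tool jog_arm, never from a script. Its arguments are lists of equal length, an entry for each row: "translation": the shift along the world's x, y, z normalised to -1 to 1, where 1 is 120 mm, a list of three; "rotation": the turn, a rotation vector about the world's x, y, z normalised to -1 to 1, where 1 is 180 degrees, a list of three; "gripper": the opening, from -1 (shut) to 1 (fully open). In form: {"translation": [[tx, ty, tz], ...], "rotation": [[wx, wy, wz], ...], "gripper": [gripper, ...]}. A call has exactly 10 rows; each row shifts and turns the commanded pose from where the row before left it; what a row does not reach is not made up. A row lasts 1/10 s, in which the tool goes at most 50 mm and 8.59 degrees, less where a joint would pass 70% of its speed; a pose out of reach is approached as far as the arm can. A call with a number of a shift or a turn outside -1 to 1 is refused whole. A call with a gripper value outside its range is refused whole. The fingers move at their own pace and stop on an object; "squeeze" is the grip in N (left out, the last holds). Time passes only in rows, so rows that do not move let the fingers close, or fill a call up. It gives the time, the measured TCP pose, the force, the opening and the grip force at its end, in the units of the state.
- telemetry.observe(): the state, without advancing time (a new reading comes with each control period).
- eyes.capture(name): name is "side" or "top"; returns a dict with "pixels" (384x512x3 uint8, blue, green, red), "K" (3x3 intrinsics, pixels), "cam_to_world" (4x4, takes a point from camera to world coordinates). Camera axes: x right, y down, z forward; pixel columns grow to the right and rows downward; lengths in mm; the calibration is good to about 2 mm. A picture is of the moment at which its call begins. There is no depth.
- job.job_done(): hands the job in; it is judged then, once.
The state is a dict: "t": time; "joint_pos": joint angles; "joint_velocities": joint speeds; "effort": joint torques, N m; "tool_pos": TCP position; "eef_rot": TCP orientation; "contact_force": force on the tool from outside, world axes, zero at the start; "torque": the same for the moment, N m; "opening": finger opening in mm; "gripper_force": force on a finger pad.
Only numpy, scipy, OpenCV 4.12 (cv2) and the standard library are available. Lean on these libraries where they do the work, as an engineer would, in place of code of your own. Each camera call takes 0.05 s, during which the arm holds its last target. There are 200 camera calls.

## Working session

There is one attempt and no reset: what is moved stays moved. The work goes in short steps, Python scripts to look and compute and a tool call to move; the robot and the scene stay as the last step left them, time stands still between calls to the robot, and variables do not carry over. Pictures are saved under pics/ and viewed, at most 12 in all, crops included, and the job is handed in when it is done.

Besides the shell and the picture viewer there is one more tool, called after ">>>" as name(argument=value, ...) on one line, values as JSON. jog_arm: Moves the arm, as the interface text tells. Its arguments: {"type":"object","properties":{"translation":{"type":"array","items":{"type":"array","items":{"type":"number"}}},"rotation":{"type":"array","items":{"type":"array","items":{"type":"number"}}},"gripper":{"type":"array","items":{"type":"number"}},"squeeze":{"type":"number"}},"required":["translation","rotation","gripper"]}

```bash
mkdir -p pics; python3 - <<'E'
from station import telemetry, eyes, bot
import cv2,pickle
d={}
for n in("top","side"):
    c=eyes.capture(n);d[n]=c;cv2.imwrite(f"pics/{n}0.png",cv2.resize(c["pixels"],(800,600),interpolation=cv2.INTER_CUBIC));print(n,c["K"],c["cam_to_world"])
pickle.dump(d,open("cap0.pkl","wb"))
print(telemetry.observe(),bot.hold_point_z)
E
```

```text
top [[442.81652167   0.         257.11944439]
 [  0.         442.81652167 196.02774442]
 [  0.           0.           1.        ]] [[-1.09908857e-02 -9.96385602e-01  8.42314246e-02  4.25197648e+02]
 [-9.99937238e-01  1.11348144e-02  1.23911964e-03  8.00541190e+01]
 [-2.17254225e-03 -8.42125191e-02 -9.96445448e-01  1.32879049e+03]
 [ 0.00000000e+00  0.00000000e+00  0.00000000e+00  1.00000000e+00]]
side [[352.84698871   0.         259.4751693 ]
 [  0.         352.84698871 189.59743564]
 [  0.           0.           1.        ]] [[-8.86652083e-01 -3.29000224e-01  3.24972207e-01  1.41672763e+02]
 [-4.61926122e-01  5.97083371e-01 -6.55832072e-01  7.87886281e+02]
 [ 2.17333978e-02 -7.31608024e-01 -6.81379012e-01  8.22741839e+02]
 [ 0.00000000e+00  0.00000000e+00  0.00000000e+00  1.00000000e+00]]
{'t': 0.1, 'joint_pos': array([-8.97399388e-01,  3.85471456e-01,  6.75062050e-03, -4.38553302e-04,
       -1.19402212e+00, -2.58563548e-01]), 'joint_velocities': array([ 0.00112792, -0.00281855,  0.00242428,  0.00191632,  0.00059034,
       -0.00102149]), 'effort': array([-2.00279988e-03, -3.93318987e+01,  1.88928384e+01,  4.19802994e+00,
       -2.57133062e-03, -3.40428166e-07]), 'tool_pos': array([ 251.6758113 , -571.50383202,  230.3307661 ]), 'eef_rot': array([ 3.13960651e+00, -1.03814542e-04, -2.72692091e+00]), 'contact_force': array([-0.17526914,  0.46415884,  0.0311395 ]), 'torque': array([ 0.00039844,  0.00626901, -0.01595588]), 'gripper_force': 0.0, 'opening': 85.38235129458548} 18.700000000000003
```

View pics/top0.png

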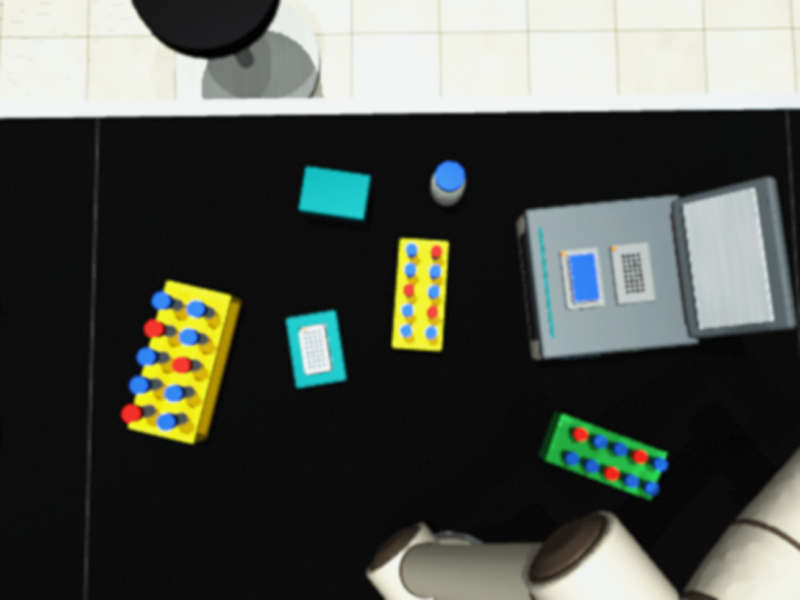

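View pics/side0.png

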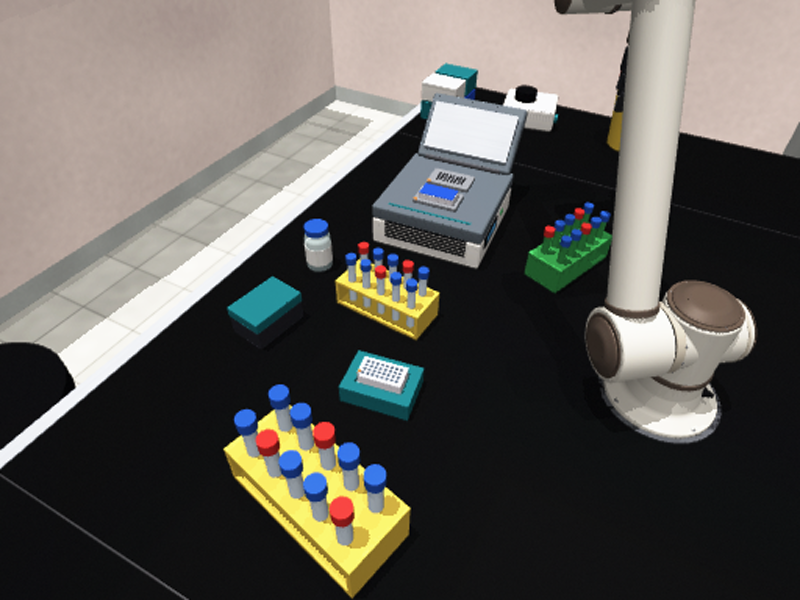

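Candidates (in the 800-px top view) are these. Plate: white plate in the teal block at (315,348), foil-covered plate at (583,278). Rack: small yellow (420,295), large yellow (185,362), green (605,455). Block: bare grey (633,273), blue loaded (583,278). By the description I choose the white plate at (315,348), the small yellow rack and the grey block at (633,273). I'll check these in a close crop.

```bash
python3 - <<'E'
import cv2,pickle,numpy as np
d=pickle.load(open("cap0.pkl","rb"))
t=d["top"]["pixels"];s=d["side"]["pixels"]
def crop(im,u,v,w,h,k):
    c=cv2.resize(im[v:v+h,u:u+w],None,fx=k,fy=k,interpolation=cv2.INTER_CUBIC)
    for i in range(0,w,10):cv2.line(c,(i*k,0),(i*k,5),(0,255,0),1);cv2.putText(c,str(u+i),(i*k,14),0,.3,(0,255,0))
    for i in range(0,h,10):cv2.line(c,(0,i*k),(5,i*k),(0,255,0),1);cv2.putText(c,str(v+i),(6,i*k+4),0,.3,(0,255,0))
    return c
a=np.hstack([crop(t,178,194,50,60,8)[:480],crop(t,350,145,50,60,8)[:480]])
b=np.hstack([crop(s,212,220,66,50,6)[:300],crop(s,256,100,66,50,6)[:300]])
cv2.imwrite("pics/c1.png",a);cv2.imwrite("pics/c2.png",b)
E
```

```text
(no output)
```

View pics/c1.png

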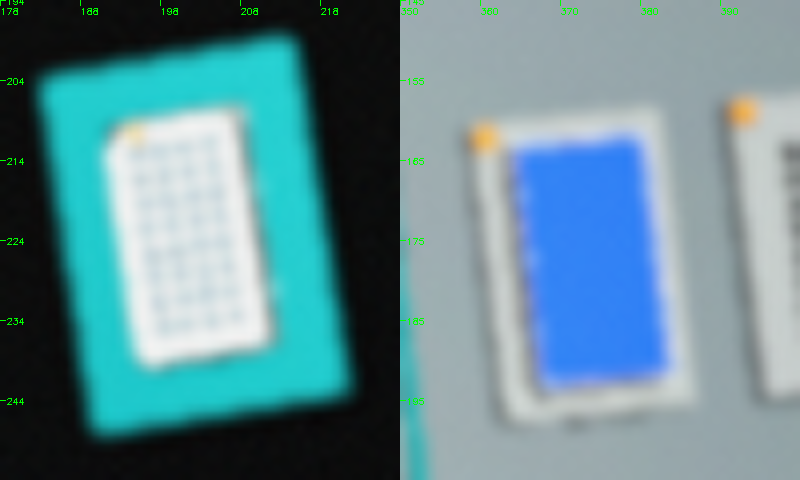

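View pics/c2.png

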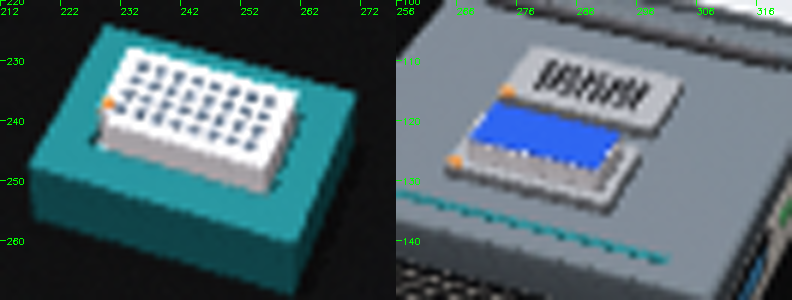

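c1/c2: the plate's notch and orange dot are at top pixel (194,210), side (229,237). The empty block's dot is at top (392,159), side (274,115). In both cases the dot is at the world +x/+y corner. The block beside it carries blue foil. The choices hold up. Next I'll fit the outlines.

```bash
cat > h.py <<'E'
import numpy as np,cv2,pickle
def ray(c,uv,z):
    K,M=c["K"],c["cam_to_world"]
    d=M[:3,:3]@np.linalg.solve(K,np.array([uv[0],uv[1],1.]));o=M[:3,3]
    return o+d*(z-o[2])/d[2]
def proj(c,P):
    K,M=c["K"],c["cam_to_world"];P=np.atleast_2d(P)
    q=(P-M[:3,3])@M[:3,:3]@K.T
    return q[:,:2]/q[:,2:]
def corners(x,y,yaw,z,L,W):
    c,s=np.cos(yaw),np.sin(yaw)
    a=np.array([[L,W],[L,-W],[-L,-W],[-L,W]])/2
    return np.c_[a@np.array([[c,s],[-s,c]])+[x,y],np.full(4,z)]
def rect(c,mask,u0,v0,k,z):
    cs,_=cv2.findContours(mask,cv2.RETR_EXTERNAL,cv2.CHAIN_APPROX_NONE)
    m=max(cs,key=cv2.contourArea).reshape(-1,2)
    P=np.array([ray(c,((p+.5)/k-.5+[u0,v0]),z)[:2] for p in m],np.float32)
    r=cv2.minAreaRect(P);return r
def up(c,u,v,w,h,k=8):return cv2.resize(c["pixels"][v:v+h,u:u+w],None,fx=k,fy=k,interpolation=cv2.INTER_CUBIC)
E
python3 - <<'E'
from h import *
d=pickle.load(open("cap0.pkl","rb"));t=d["top"]
i=up(t,178,194,50,60)
g=i.astype(int)
print("cold",rect(t,((g[...,1]>105)*255).astype(np.uint8),178,194,8,40))
# white plate: red channel
print("plate",rect(t,((g[...,2]>130)*255).astype(np.uint8),178,194,8,58))
print("red lv",[g[y*8,x*8,2] for x,y in((7,20),(15,20),(25,18))])
j=up(t,384,150,40,50);
print("block grays",j[::40,::32].mean(2).astype(int))
k=14
J=up(t,384,150,42,50,14)
for q in range(0,42,5):cv2.putText(J,str(384+q),(q*k,10),0,.35,(0,0,255));cv2.line(J,(q*k+7,12),(q*k+7,18),(0,0,255))
for q in range(0,50,5):cv2.putText(J,str(150+q),(0,q*k+11),0,.35,(0,0,255));cv2.line(J,(26,q*k+7),(32,q*k+7),(0,0,255))
cv2.imwrite("pics/blk.png",J[:600])
E
```

```text
cold ((457.81787109375, 243.35406494140625), (133.282470703125, 95.72119903564453), 8.767650604248047)
plate ((456.77313232421875, 243.38177490234375), (89.55175018310547, 52.333892822265625), 8.061239242553711)
red lv [np.int64(26), np.int64(237), np.int64(219)]
block grays [[160 159 158 156 156 154 154 153 151 150]
 [160 159 158 157 157 161 160 169 153 150]
 [160 158 153 201 201 201 197 197 162 151]
 [166 159 155 201 138 151 153 198 174 150]
 [173 161 140 204 142 135 127 197 186 151]
 [187 160 131 204 144 156 149 183 192 150]
 [199 161 135 202 150 118 132 170 198 152]
 [203 161 151 199 179 154 132 148 199 153]
 [204 163 155 184 202 201 200 200 199 161]
 [191 166 161 142 145 153 152 153 150 151]]
```

View pics/blk.png

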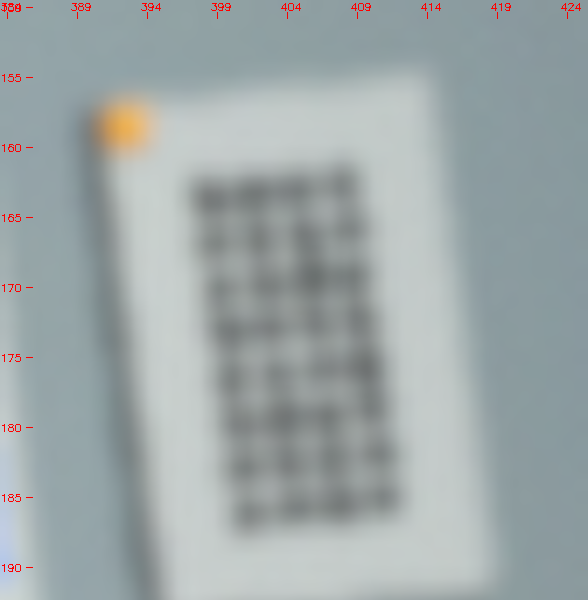

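```bash
python3 - <<'E'
from h import *
d=pickle.load(open("cap0.pkl","rb"));t=d["top"];s=d["side"]
J=up(t,386,150,36,48).astype(int)
m=((J.mean(2)>178)|((J[...,2]-J[...,0])>60)).astype(np.uint8)*255
print("block",rect(t,m,386,150,8,113))
# well centroid darkness: smooth
g=np.clip(165-cv2.GaussianBlur(J.mean(2),(0,0),2),0,None)
pb=corners(0,0,0,113,104,66)
mm=np.zeros(g.shape,np.uint8)
poly=np.array([[396,161],[411,160],[415,189],[399,190]]);cv2.fillPoly(mm,[((poly-[386,150]+.5)*8).astype(int)],1)
ys,xs=np.nonzero(mm);w=g[mm>0]
c=np.array([np.average(xs,weights=w),np.average(ys,weights=w)]);print("wells",ray(t,(c+.5)/8-.5+[386,150],113))
# cycler neighbour slab wells n/a; rack outline
y=up(t,245,148,48,84).astype(int)
print("rack",rect(t,((y[...,2]>110)*255).astype(np.uint8),245,148,8,50))
# side: cold top + plate top + dots
for nm,c_,uv,z in(("pdot",s,(229.2,236.8),58),("bdot",s,(274.3,115.2),113),("pdot",t,(194.3,210),58),("bdot",t,(392.6,158.6),113)):print(nm,ray(c_,uv,z))
def dr(im,c,P,u,v,k):cv2.polylines(im,[np.round((proj(c,P)-[u,v]+.5)*k*16).astype(int)],True,(0,0,255),1,cv2.LINE_AA,4)
a=up(s,212,218,66,52,6);b=up(s,256,98,66,52,6)
yw=np.deg2rad(8.5)
dr(a,s,corners(457.3,243.3,yw,58,84,46),212,218,6);dr(a,s,corners(457.5,243.3,yw,40,130,92),212,218,6)
r=rect(t,m,386,150,8,113);A=r[2]
yb=np.deg2rad(A if A<45 else A-90)
dr(b,s,corners(*r[0],yb,113,104,66),256,98,6)
cv2.imwrite("pics/ov.png",np.hstack([a,b]))
E
```

```text
block ((584.0518798828125, -327.65289306640625), (103.83219146728516, 65.4951171875), 6.121138572692871)
wells [ 583.86580552 -327.47612736  113.        ]
rack ((557.010986328125, 47.928077697753906), (94.40569305419922, 207.97840881347656), 85.35712432861328)
pdot [491.22532757 262.80664703  58.        ]
bdot [ 623.31013772 -292.67412945  113.        ]
pdot [494.35041995 262.56259572  58.        ]
bdot [ 627.93567362 -295.28998002  113.        ]
```

View pics/ov.png

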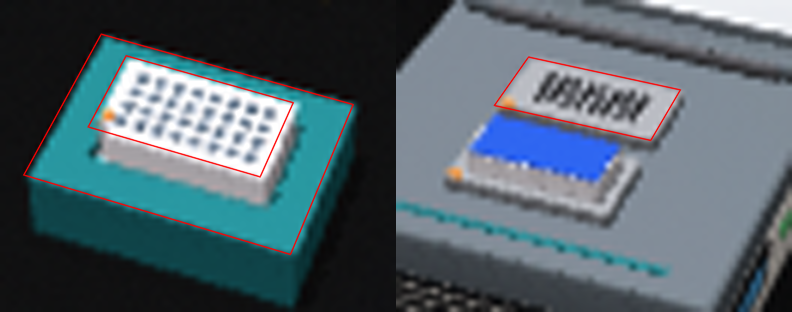

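c1's picture and this overlay agree with the fits to about 1 px. The plate is at about (457,243), yaw 8.5°. The block is at about (584,-327.6), yaw 6.1°. I'm moving over the plate now.

>>> jog_arm(translation=[[0.085,0.34,0],[0.085,0.34,0],[0.085,0.34,0],[0.085,0.34,0],[0.085,0.34,0],[0.085,0.34,0],[0.085,0.34,0],[0.085,0.34,0],[0.085,0.34,0],[0.085,0.34,0]], rotation=[[0,0,-0.00424],[0,0,-0.00424],[0,0,-0.00424],[0,0,-0.00424],[0,0,-0.00424],[0,0,-0.00424],[0,0,-0.00424],[0,0,-0.00424],[0,0,-0.00424],[0,0,-0.00424]], gripper=[1,1,1,1,1,1,1,1,1,1])

```text
t: 1.1
tool_pos: [353.7, -162.3, 231.2]
eef_rot: [3.141, 0.0, -2.861]
contact_force: [0.6, 0.2, 0.1]
opening: 85.3
gripper_force: 0.0
```

>>> jog_arm(translation=[[0.085,0.34,0],[0.085,0.34,0],[0.085,0.34,0],[0.085,0.34,0],[0.085,0.34,0],[0.085,0.34,0],[0.085,0.34,0],[0.085,0.34,0],[0.085,0.34,0],[0.085,0.34,0]], rotation=[[0,0,-0.00424],[0,0,-0.00424],[0,0,-0.00424],[0,0,-0.00424],[0,0,-0.00424],[0,0,-0.00424],[0,0,-0.00424],[0,0,-0.00424],[0,0,-0.00424],[0,0,-0.00424]], gripper=[1,1,1,1,1,1,1,1,1,1])

```text
t: 2.1
tool_pos: [455.7, 245.6, 231.0]
eef_rot: [-3.141, -0.001, -2.993]
contact_force: [0.5, 0.3, 0.3]
opening: 85.5
gripper_force: 0.0
```

>>> jog_arm(translation=[[0,0,-0.2],[0,0,-0.2],[0,0,-0.2],[0,0,-0.2],[0,0,-0.15],[0,0,-0.1],[0,0,-0.05],[0,0,0],[0,0,0],[0,0,0]], rotation=[[0,0,0],[0,0,0],[0,0,0],[0,0,0],[0,0,0],[0,0,0],[0,0,0],[0,0,0],[0,0,0],[0,0,0]], gripper=[1,1,1,1,1,1,1,1,1,1])

```text
t: 3.1
tool_pos: [456.4, 244.5, 100.3]
eef_rot: [3.14, 0.002, -2.993]
contact_force: [-0.3, -0.4, 0.2]
opening: 85.4
gripper_force: 0.0
```

```bash
python3 - <<'E'
from station import telemetry, eyes
from h import *
t=eyes.capture("top");s=eyes.capture("side");pickle.dump({"top":t,"side":s},open("cap1.pkl","wb"))
a=up(t,165,185,66,70,6);b=up(s,200,205,66,70,6)
cv2.imwrite("pics/g1.png",np.hstack([a,b]));o=telemetry.observe();print(o["tool_pos"],o["eef_rot"])
P=o["tool_pos"];print(proj(t,P),proj(s,P))
E
```

```text
[456.23215732 244.35983446 100.09459759] [ 3.14062084e+00  1.38322064e-03 -2.99312888e+00]
[[198.673502   222.86736864]] [[243.32156208 226.94695668]]
```

View pics/g1.png

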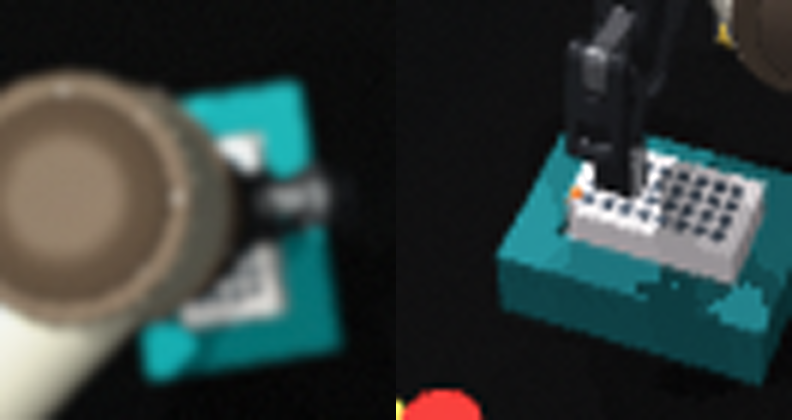

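g1: the side view shows the near finger beside the notch half of the plate, at about (236,235). The tool is over the plate's middle. I'll descend and close.

>>> jog_arm(translation=[[0,-0.008,-0.1],[0,0,-0.1],[0,0,-0.1],[0,0,-0.08],[0,0,-0.05],[0,0,-0.03],[0,0,-0.03],[0,0,0],[0,0,0],[0,0,0]], rotation=[[0,0,0],[0,0,0],[0,0,0],[0,0,0],[0,0,0],[0,0,0],[0,0,0],[0,0,0],[0,0,0],[0,0,0]], gripper=[1,1,1,1,1,1,1,1,1,1], squeeze=40)

```text
t: 4.2
tool_pos: [456.1, 243.3, 40.9]
eef_rot: [3.141, 0.001, -2.993]
contact_force: [0.1, 0.5, -0.4]
opening: 85.3
gripper_force: 0.0
```

>>> jog_arm(translation=[[0,0,0],[0,0,0],[0,0,0],[0,0,0],[0,0,0],[0,0,0],[0,0,0],[0,0,0],[0,0,0],[0,0,0]], rotation=[[0,0,0],[0,0,0],[0,0,0],[0,0,0],[0,0,0],[0,0,0],[0,0,0],[0,0,0],[0,0,0],[0,0,0]], gripper=[0.5,0.2,0,-0.2,-0.4,-0.6,-0.8,-1,-1,-1])

```text
t: 5.2
tool_pos: [456.2, 243.3, 40.9]
eef_rot: [3.141, 0.001, -2.993]
contact_force: [-0.7, -0.7, 4.8]
opening: 45.1
gripper_force: 42.6
```

>>> jog_arm(translation=[[0,0,0],[0,0,0.04],[0,0,0.06],[0,0,0.1],[0,0,0.15],[0,0,0.2],[0,0,0.25],[0,0,0.25],[0,0,0.2],[0,0,0.1]], rotation=[[0,0,0],[0,0,0],[0,0,0],[0,0,0],[0,0,0],[0,0,0],[0,0,0],[0,0,0],[0,0,0],[0,0,0]], gripper=[-1,-1,-1,-1,-1,-1,-1,-1,-1,-1], squeeze=60)

```text
t: 6.2
tool_pos: [456.5, 243.5, 205.6]
eef_rot: [3.139, 0.004, -2.993]
contact_force: [-0.0, 0.2, -0.8]
opening: 44.7
gripper_force: 61.4
```

```bash
python3 - <<'E'
from station import telemetry, eyes
from h import *
t=eyes.capture("top");s=eyes.capture("side");pickle.dump({"top":t,"side":s},open("cap2.pkl","wb"))
o=telemetry.observe();print(o["tool_pos"],o["eef_rot"],o["opening"],o["contact_force"],o["joint_pos"])
cv2.imwrite("pics/l1.png",up(s,190,130,110,140,4))
E
```

```text
[456.44045166 243.56543303 204.46784365] [ 3.1391128   0.00335801 -2.99320916] 44.56640003124163 [0.43502572 0.19737454 0.20779856] [ 8.04240295e-01  2.22517113e-01 -2.97035842e-01  9.52541981e-05
 -1.04706976e+00 -2.22669643e+00]
```

View pics/l1.png

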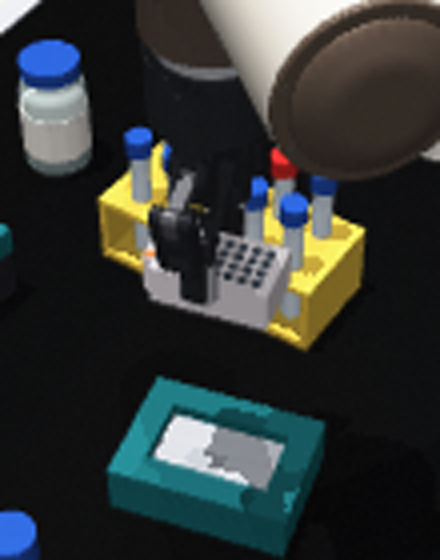

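l1: the plate is level in the gripper, clear of the recess, with the notch at the left (pixel (150,250) in the crop). I'll carry it over the rack.

>>> jog_arm(translation=[[0.018,-0.08,0],[0.036,-0.16,0],[0.054,-0.24,0],[0.063,-0.28,0],[0.063,-0.28,0],[0.063,-0.28,0],[0.063,-0.28,0],[0.063,-0.28,0],[0.063,-0.28,0],[0.063,-0.28,0]], rotation=[[0,0,0],[0,0,0],[0,0,-0.001],[0,0,-0.001],[0,0,-0.001],[0,0,-0.001],[0,0,-0.001],[0,0,-0.001],[0,0,-0.001],[0,0,-0.001]], gripper=[-1,-1,-1,-1,-1,-1,-1,-1,-1,-1])

```text
t: 7.3
tool_pos: [520.5, -51.8, 200.5]
eef_rot: [3.141, -0.004, -3.019]
contact_force: [1.0, -0.6, -1.0]
opening: 44.9
gripper_force: 61.3
```

>>> jog_arm(translation=[[0.063,-0.28,0],[0.063,-0.28,0],[0.063,-0.28,0],[0.063,-0.28,0],[0.063,-0.28,0],[0.063,-0.28,0],[0.054,-0.24,0],[0.045,-0.2,0],[0.029,-0.13,0],[0.012,-0.068,0]], rotation=[[0,0,-0.001],[0,0,-0.001],[0,0,-0.001],[0,0,-0.001],[0,0,-0.001],[0,0,0],[0,0,0],[0,0,0],[0,0,0],[0,0,0]], gripper=[-1,-1,-1,-1,-1,-1,-1,-1,-1,-1])

```text
t: 8.3
tool_pos: [583.0, -329.1, 200.4]
eef_rot: [3.14, -0.003, -3.036]
contact_force: [0.1, -0.1, -1.2]
opening: 44.7
gripper_force: 61.4
```

>>> jog_arm(translation=[[0,0,0],[0,0,-0.05],[0,0,-0.08],[0,0,-0.08],[0,0,-0.05],[0,0,0],[0,0,0],[0,0,0],[0,0,0],[0,0,0]], rotation=[[0,0,0],[0,0,0],[0,0,0],[0,0,0],[0,0,0],[0,0,0],[0,0,0],[0,0,0],[0,0,0],[0,0,0]], gripper=[-1,-1,-1,-1,-1,-1,-1,-1,-1,-1])

```text
t: 9.3
tool_pos: [584.1, -328.0, 171.7]
eef_rot: [-3.141, 0.001, -3.034]
contact_force: [0.1, -0.4, -0.7]
opening: 44.6
gripper_force: 61.4
```

```bash
python3 - <<'E'
from station import telemetry, eyes
from h import *
t=eyes.capture("top");s=eyes.capture("side");pickle.dump({"top":t,"side":s},open("cap3.pkl","wb"))
o=telemetry.observe();p=o["tool_pos"];print(p,o["eef_rot"],o["opening"],o["contact_force"],o["joint_pos"])
zb=p[2]-10.9;yw=o["eef_rot"][2]+np.pi
def dr(im,c,P,u,v,k,col):cv2.polylines(im,[np.round((proj(c,P)-[u,v]+.5)*k*16).astype(int)],True,col,1,cv2.LINE_AA,4)
def pic(c,u,v,w,h,k):
    im=up(c,u,v,w,h,k)
    dr(im,c,corners(p[0],p[1],yw,zb+28,84,46),u,v,k,(0,0,255))
    dr(im,c,corners(p[0],p[1],yw,zb,84,46),u,v,k,(0,255,255))
    dr(im,c,corners(584,-327.6,np.deg2rad(6.1),113,104,66),u,v,k,(0,255,0))
    return im
cv2.imwrite("pics/h1.png",np.hstack([pic(s,256,78,66,70,6),pic(t,370,140,66,70,6)]))
E
```

```text
[ 583.98831008 -327.9578352   171.55252634] [-3.14143858e+00  4.11381308e-04 -3.03413703e+00] 44.62294261245446 [ 0.0044827  -0.20369411 -0.17742272] [-2.70785363e-01  5.02286348e-01  4.43630887e-02 -9.74262730e-06
 -1.11243387e+00 -1.19255107e+00]
```

View pics/h1.png

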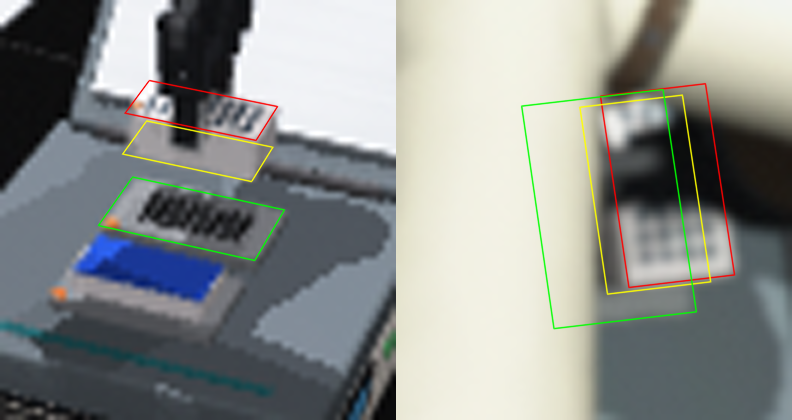

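h1: the plate (side pixel around (200,125) in the crop) hovers with its projected outline over the block to within about 1 px. The notch dot is on the same side as the block's dot. I'll descend to hover height, then refine.

>>> jog_arm(translation=[[0,0,-0.03],[0,0,-0.05],[0,0,-0.06],[0,0,-0.06],[0,0,-0.05],[0,0,-0.03],[0,0,-0.025],[0,0,0],[0,0,0],[0,0,0]], rotation=[[0,0,0],[0,0,0],[0,0,0],[0,0,0],[0,0,0],[0,0,0],[0,0,0],[0,0,0],[0,0,0],[0,0,0]], gripper=[-1,-1,-1,-1,-1,-1,-1,-1,-1,-1])

```text
t: 10.4
tool_pos: [584.2, -328.0, 135.2]
eef_rot: [-3.141, 0.001, -3.034]
contact_force: [-0.2, -0.1, -0.5]
opening: 44.6
gripper_force: 61.4
```

```bash
python3 - <<'E'
from station import telemetry, eyes
from h import *
cs=[eyes.capture(n) for n in("top","side")];t,s=cs;pickle.dump({"top":t,"side":s},open("cap4.pkl","wb"))
o=telemetry.observe();p=o["tool_pos"];print(p,o["eef_rot"],o["opening"])
d0=pickle.load(open("cap0.pkl","rb"))
def dr(im,c,P,u,v,k,col):cv2.polylines(im,[np.round((proj(c,P)-[u,v]+.5)*k*16).astype(int)],True,col,1,cv2.LINE_AA,4)
k=9;u,v=262,80
a=up(s,u,v,44,64,k);b=up(d0["side"],u,v,44,64,k)
for im in(a,b):
    for q in range(0,64,5):
        cv2.putText(im,str(v+q),(0,int((q+.5)*k)),0,.3,(0,255,0));cv2.line(im,(20,int((q+.5)*k)),(25,int((q+.5)*k)),(0,255,0))
    for q in range(0,44,5):
        cv2.putText(im,str(u+q),(int((q+.5)*k)-8,8),0,.3,(0,255,0));cv2.line(im,(int((q+.5)*k),10),(int((q+.5)*k),14),(0,255,0))
cv2.imwrite("pics/f1.png",np.hstack([a,b]))
print(proj(s,corners(p[0],p[1],o["eef_rot"][2]+np.pi,p[2]-10.9+28,84,46)),proj(s,corners(p[0],p[1],o["eef_rot"][2]+np.pi,p[2]-10.9,84,46)),proj(s,corners(584,-327.6,np.deg2rad(6.1),113,104,66)))
E
```

```text
[ 584.10848171 -327.94539296  135.10080261] [-3.14128227e+00  6.54945041e-04 -3.03404264e+00] 44.47019839991462
[[275.7158092  105.10953376]
 [279.68687341  99.56177592]
 [300.6387691  103.96063231]
 [297.11007365 109.70497938]] [[275.32619005 111.67536603]
 [279.25120727 106.05385604]
 [299.90165809 110.49242517]
 [296.40619012 116.30982237]] [[271.81986991 115.00403907]
 [277.51459749 106.93112498]
 [302.8209406  112.41011328]
 [297.87957423 120.83152235]]
```

View pics/f1.png

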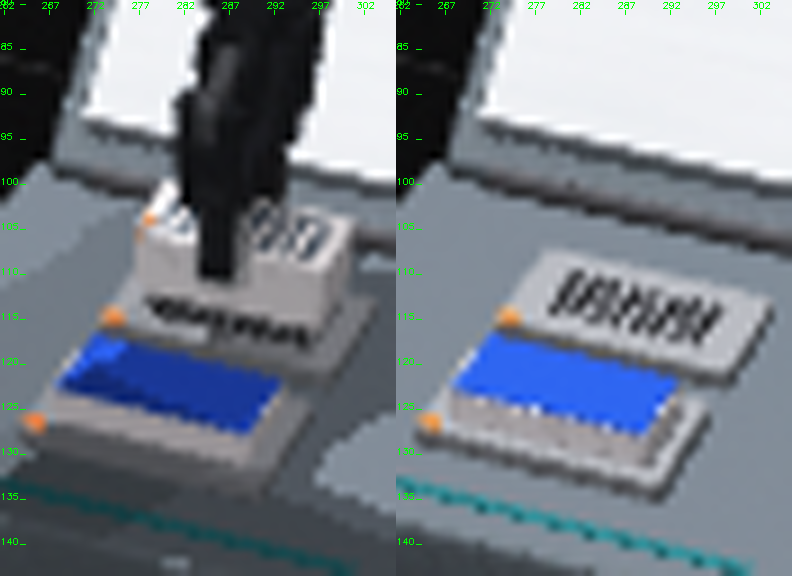

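f1 (side): the plate's lower near-right corner is at about (296,117), predicted (296.4,116.3). The block's right corner is at about (303.6,112.8), predicted (302.8,112.4). I'll sharpen this numerically with edge profiles in both cameras.

```bash
cat > e.py <<'E'
from h import *
def prof(c,pose,z,axis,rng,other):
    x,y,yaw=pose;cs,sn=np.cos(yaw),np.sin(yaw)
    r=np.arange(*rng,.25);im=cv2.cvtColor(c["pixels"],cv2.COLOR_BGR2GRAY).astype(np.float32);acc=[]
    for q in other:
        l=np.c_[r,np.full_like(r,q)] if axis==0 else np.c_[np.full_like(r,q),r]
        P=np.c_[x+l[:,0]*cs-l[:,1]*sn,y+l[:,0]*sn+l[:,1]*cs,np.full(len(r),z)]
        uv=proj(c,P).astype(np.float32);acc.append(cv2.remap(im,uv[:,:1].copy(),uv[:,1:].copy(),cv2.INTER_CUBIC)[:,0])
    out=[]
    for a in acc+[np.mean(acc,0)]:
        g=cv2.GaussianBlur(np.gradient(a)[None],(0,0),4)[0];i=np.argmax(abs(g));out.append((round(float(r[i]),1),round(float(g[i]),1)))
    return out
E
python3 - <<'E'
from e import *
d0=pickle.load(open("cap0.pkl","rb"));d=pickle.load(open("cap4.pkl","rb"))
B=(584,-327.6,np.deg2rad(6.1));zt=135.1-10.9+28;zb=zt-28
pc=(457,243.4,np.deg2rad(8.5))
for n in("top","side"):
    print(n,"block -x,+x,-y,+y (52,33)")
    c=d0[n]
    print(prof(c,B,113,0,(-62,-42),range(-24,20,8)));print(prof(c,B,113,0,(42,62),range(-24,16,8)))
    print(prof(c,B,113,1,(-41,-25),range(-40,41,16)));print(prof(c,B,113,1,(25,41),range(-40,33,16)))
    print("plate at start top z58 -x +x -y +y (42,23)")
    print(prof(c,pc,58,0,(-48,-36),range(-16,17,8)));print(prof(c,pc,58,0,(37,49),range(-16,9,8)))
    print(prof(c,pc,58,1,(-29,-19),range(-32,33,16)));print(prof(c,pc,58,1,(18,29),range(-32,25,14)))
c=d["top"];P=(584.1,-327.95,B[2])
print("now top: -x,+x,-y");print(prof(c,P,zt,0,(-50,-35),range(-18,10,4)));print(prof(c,P,zt,0,(35,50),range(-16,1,4)));print(prof(c,P,zt,1,(-31,-17),range(-38,-14,5)))
c=d["side"]
print("now side bottom: -x(at y=23 face..), +y bottom, +x top,-y top");print(prof(c,P,zb,1,(16,30),range(-38,32,8)));print(prof(c,P,zt,0,(34,50),range(-18,12,5)));print(prof(c,P,zt,1,(-30,-18),(-36,-30,-24)));print(prof(c,P,zt,0,(-50,-36),range(-18,20,6)))
G=up(d["top"],376,140,50,48,12);
cv2.imwrite("pics/f2.png",G)
E
```

```text
top block -x,+x,-y,+y (52,33)
[(-52.2, 2.3), (-51.8, 2.1), (-51.2, 1.8), (-52.5, 1.8), (-51.8, 2.3), (-50.8, 1.9), (-51.8, 2.0)]
[(51.0, -1.6), (51.0, -1.6), (51.2, -1.5), (51.8, -1.6), (52.0, -1.6), (51.5, -1.5)]
[(-32.0, 1.7), (-33.0, 1.5), (-32.8, 1.6), (-33.0, 1.7), (-33.2, 1.6), (-33.8, 1.5), (-32.8, 1.6)]
[(33.5, -3.3), (33.5, -2.9), (33.0, -3.2), (32.5, -3.1), (32.5, -3.0), (33.0, -3.0)]
plate at start top z58 -x +x -y +y (42,23)
[(-43.0, 3.9), (-42.8, 4.5), (-43.2, 4.1), (-42.8, 3.8), (-43.8, 3.9), (-43.0, 4.0)]
[(42.8, -3.1), (43.5, -3.5), (43.0, -3.1), (43.0, -3.2), (43.0, -3.2)]
[(-23.0, 4.1), (-23.0, 3.9), (-23.0, 3.8), (-22.8, 3.2), (-22.8, 3.8), (-23.0, 3.8)]
[(25.2, -3.1), (25.5, -3.2), (25.2, -3.3), (25.5, -3.4), (25.5, -3.1), (25.5, -3.2)]
side block -x,+x,-y,+y (52,33)
[(-53.5, 4.6), (-55.2, 6.9), (-54.2, 6.4), (-55.2, 6.3), (-54.5, 6.4), (-54.8, 5.7), (-54.5, 5.8)]
[(48.5, -2.4), (48.8, -2.1), (49.5, -2.1), (49.2, -2.4), (49.2, -2.5), (49.2, -2.3)]
[(-33.8, 1.5), (-33.8, 1.4), (-33.0, 1.3), (-32.0, 1.6), (-32.8, 1.6), (-34.8, 1.6), (-33.2, 1.4)]
[(32.5, -2.7), (32.
[... 506 characters left out ...]
3.4), (-41.0, 3.4), (-41.5, 3.0), (-41.2, 3.0), (-41.5, 3.3)]
[(36.5, 1.4), (35.0, 1.7), (35.0, 1.8), (40.2, 1.6), (35.0, -1.9), (40.2, 1.4)]
[(-24.2, 3.6), (-24.2, 4.3), (-24.0, 4.1), (-24.2, 4.4), (-22.2, 3.6), (-24.0, 3.9)]
now side bottom: -x(at y=23 face..), +y bottom, +x top,-y top
[(22.2, -3.3), (23.0, -3.7), (22.0, -3.0), (22.8, -3.4), (20.5, -1.9), (21.8, -2.3), (20.5, -2.5), (23.5, -2.5), (20.5, -3.0), (22.0, -2.7)]
[(34.0, 9.9), (41.2, -8.0), (41.0, -9.2), (40.5, -9.4), (40.0, -6.8), (41.0, -5.2), (41.0, -7.7)]
[(-24.0, 2.7), (-26.5, 1.2), (-18.2, -3.8), (-26.5, 1.9)]
[(-43.0, 4.7), (-44.0, 5.8), (-44.2, 5.9), (-45.8, 5.4), (-36.2, -6.2), (-36.2, -6.5), (-43.5, 4.1), (-43.8, 5.0)]
```

View pics/f2.png

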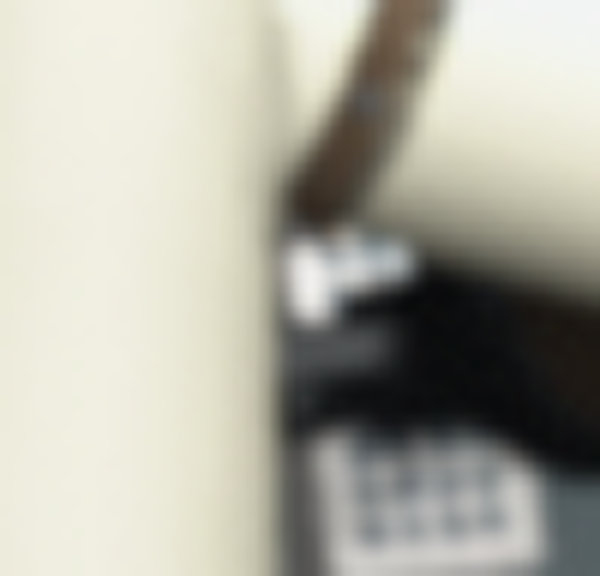

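f2 (top): the plate's -x half is visible at crop (430,500), square-looking on the slab. The profiles say the plate is about 1 mm too far +x and 0.8 mm too far -y. Next I'll check the cycler's yaw on its long deck edges and the plate's yaw.

```bash
python3 - <<'E'
from e import *
d0=pickle.load(open("cap0.pkl","rb"));d=pickle.load(open("cap4.pkl","rb"))
B=(584,-327.6,np.deg2rad(6.1))
def fit(nm,c,pose,z,ax,rng,oth):
    o=np.array(list(oth),float);e=np.array([q[0] for q in prof(c,pose,z,ax,rng,oth)[:-1]])
    k=np.ones(len(o),bool)
    for _ in range(4):
        f=np.polyfit(o[k],e[k],1);r=abs(e-np.polyval(f,o));k=r<max(2*np.median(r),.6)
    s=np.degrees(f[0])*(1 if ax==1 else -1)
    print(nm,"yaw",round(np.degrees(pose[2])+s,2),"pos",round(f[1],1),k.sum(),len(k),"rms",round(r[k].std(),2))
# cycler centre local: block at y=-35 => deck y edges at +175 / , x edges +-135
for n in("top","side"):
    c=d0[n];print(n)
    fit("deck +y",c,B,105,1,(160,190),range(-120,121,6));fit("deck -x",c,B,105,0,(-148,-122),range(-60,165,6))
    fit("deck +x",c,B,105,0,(122,148),range(-60,165,6));
    fit("slab -y",c,B,113,1,(-40,-26),range(-48,49,3));fit("slab +y",c,B,113,1,(26,40),range(-48,37,3))
    fit("slab +x",c,B,113,0,(44,60),range(-30,22,3));fit("slab -x",c,B,113,0,(-60,-44),range(-30,31,3))
    fit("slab2 +y",c,B,113,1,(116,130),range(-48,40,3));fit("slab2 -y",c,B,113,1,(51,63),range(-48,49,3))
    fit("slab2 -x",c,B,113,0,(-58,-46),range(62,120,3))
    C=(457,243.4,np.deg2rad(8.5))
    fit("cold +y",c,C,40,1,(40,52),range(-60,61,4));fit("cold -y",c,C,40,1,(-52,-40),range(-60,61,4))
    fit("cold +x",c,C,40,0,(58,72),range(-42,43,4));fit("cold -x",c,C,40,0,(-72,-58),range(-42,43,4))
    p=(457,243.4,np.deg2rad(8.5))
    fit("plate -y",c,p,58,1,(-29,-19),range(-38,39,3));fit("plate +y",c,p,58,1,(20,29),range(-38,30,3))
P=(584.1,-327.95,B[2])
fit("now top -y",d["top"],P,152.2,1,(-31,-20),range(-40,-16,2));fit("now top -x",d["top"],P,152.2,0,(-48,-36),range(-20,14,2))
fit("now side +y bot",d["side"],P,124.2,1,(17,30),range(-40,-12,2));fit("now side +x top",d["side"],P,152.2,0,(37,47),range(-18,14,2))
E
```

```text
top
deck +y yaw 5.0 pos 174.5 38 41 rms 0.25
deck -x yaw 4.75 pos -134.7 33 38 rms 0.28
deck +x yaw 5.18 pos 133.2 36 38 rms 0.22
slab -y yaw 5.45 pos -32.9 29 33 rms 0.14
slab +y yaw 4.94 pos 32.8 29 29 rms 0.07
slab +x yaw 6.16 pos 51.3 15 18 rms 0.12
slab -x yaw 5.15 pos -51.5 20 21 rms 0.22
slab2 +y yaw 5.2 pos 122.8 30 30 rms 0.13
slab2 -y yaw 5.22 pos 57.1 30 33 rms 0.16
slab2 -x yaw 5.83 pos -50.8 18 20 rms 0.15
cold +y yaw 9.04 pos 47.4 29 31 rms 0.17
cold -y yaw 8.76 pos -47.6 31 31 rms 0.2
cold +x yaw 9.22 pos 66.9 20 22 rms 0.21
cold -x yaw 8.94 pos -65.8 21 22 rms 0.16
plate -y yaw 8.68 pos -23.0 25 26 rms 0.09
plate +y yaw 8.9 pos 25.4 22 23 rms 0.12
side
deck +y yaw 5.06 pos 179.3 28 41 rms 0.26
deck -x yaw 5.03 pos -142.2 38 38 rms 1.01
deck +x yaw 5.02 pos 128.6 37 38 rms 0.15
slab -y yaw 6.09 pos -32.9 28 33 rms 0.57
slab +y yaw 4.41 pos 33.0 23 29 rms 0.3
slab +x yaw 5.24 pos 49.2 16 18 rms 0.14
slab -x yaw 5.6 pos -54.7 17 21 rms 0.18
slab2 +y yaw 5.32 pos 123.5 25 30 rms 0.25
slab2 -y yaw 6.37 pos 52.3 26 33 rms 0.54
slab2 -x yaw 5.93 pos -53.3 20 20 rms 0.15
cold +y yaw 8.92 pos 46.5 25 31 rms 0.15
cold -y yaw 8.83 pos -45.5 26 31 rms 0.15
cold +x yaw 8.71 pos 62.8 19 22 rms 0.15
cold -x yaw 8.84 pos -67.1 21 22 rms 0.14
plate -y yaw 9.07 pos -22.3 20 26 rms 0.13
plate +y yaw 8.36 pos 24.6 22 23 rms 0.15
now top -y yaw 5.14 pos -24.7 11 12 rms 0.07
now top -x yaw 5.36 pos -41.4 17 17 rms 0.13
now side +y bot yaw 7.46 pos 22.9 12 14 rms 0.44
now side +x top yaw 7.52 pos 40.8 12 16 rms 0.22
```

>>> jog_arm(translation=[[-0.002,0.001,0],[-0.002,0.001,0],[-0.002,0.001,0],[-0.002,0.001,0],[0,0.001,0],[0,0,0],[0,0,0],[0,0,0],[0,0,0],[0,0,0]], rotation=[[0,0,-0.0012],[0,0,-0.0012],[0,0,-0.0012],[0,0,-0.0012],[0,0,-0.0012],[0,0,0],[0,0,0],[0,0,0],[0,0,0],[0,0,0]], gripper=[-1,-1,-1,-1,-1,-1,-1,-1,-1,-1])

```text
t: 11.5
tool_pos: [583.0, -327.3, 134.7]
eef_rot: [3.142, -0.0, -3.053]
contact_force: [0.0, -0.5, -0.6]
opening: 44.6
gripper_force: 61.4
```

```bash
python3 - <<'E'
from station import telemetry, eyes
from e import *
t,s=[eyes.capture(n) for n in("top","side")];pickle.dump({"top":t,"side":s},open("cap5.pkl","wb"))
o=telemetry.observe();p=o["tool_pos"];print(p,o["eef_rot"],np.degrees(o["eef_rot"][2])+180,o["opening"])
Y=np.deg2rad(5.1);P=(584,-327.6,Y);d0=pickle.load(open("cap0.pkl","rb"));zt=p[2]+17.1;zb=zt-28
for n,c in(("top",d0["top"]),("side",d0["side"])):
    print(n,"slab",[prof(c,P,113,0,r,range(-26,18,4))[-1] for r in((-60,-44),(44,60))],[prof(c,P,113,1,r,range(-44,36,4))[-1] for r in((-40,-26),(26,40))])
print("top -x",prof(t,P,zt,0,(-50,-35),range(-18,10,4)));print("top -y",prof(t,P,zt,1,(-31,-17),range(-38,-18,4)))
print("side +x",prof(s,P,zt,0,(36,47),range(-13,12,4)));print("side -x",prof(s,P,zt,0,(-50,-38),range(-18,16,4)));print("side +y bot",prof(s,P,zb,1,(16,30),range(-38,30,6)))
cv2.imwrite("pics/fin.png",cv2.resize(s["pixels"][60:210,190:390],(800,600),interpolation=cv2.INTER_CUBIC))
E
```

```text
[ 582.97869255 -327.29148843  134.71234762] [-3.14158945e+00 -1.17615941e-06 -3.05289310e+00] 5.082109943129495 44.41112010960846
top slab [(-51.5, 2.0), (51.8, -1.5)] [(-33.0, 1.6), (32.8, -3.1)]
side slab [(-54.5, 5.7), (49.2, -2.2)] [(-33.2, 1.4), (33.0, -2.8)]
top -x [(-42.5, 3.5), (-42.5, 3.2), (-42.5, 3.0), (-42.5, 3.2), (-42.5, 3.2), (-42.8, 3.4), (-42.5, 3.7), (-42.5, 3.3)]
top -y [(-23.5, 4.1), (-23.5, 4.0), (-23.8, 4.1), (-23.8, 4.6), (-24.5, 5.1), (-23.8, 4.3)]
side +x [(40.2, -8.7), (40.2, -9.0), (40.2, -11.1), (39.8, -9.3), (40.0, -6.4), (41.0, -4.6), (41.8, -2.5), (40.2, -7.2)]
side -x [(-44.0, 4.6), (-44.8, 5.9), (-46.0, 6.0), (-45.0, 5.5), (-45.0, 6.1), (-38.2, -4.8), (-43.8, 4.5), (-44.2, 5.1), (-44.8, 5.3), (-44.5, 5.2)]
side +y bot [(24.2, -3.2), (20.8, -2.5), (25.5, -2.9), (22.5, -3.0), (23.0, -2.6), (20.8, -3.2), (24.8, -3.4), (22.8, -2.5), (27.0, -2.2), (23.2, -3.5), (21.5, -2.9), (22.5, -3.3), (23.0, -2.7)]
```

View pics/fin.png

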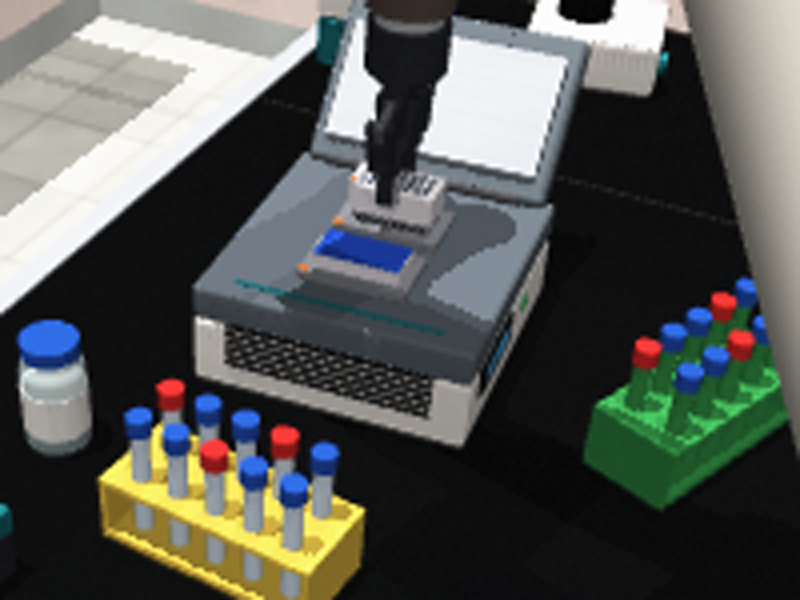

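fin.png: the plate hovers over the empty block at (395,195), with its dot and the block's dot (340,220) on the same side. The rack and jar are upright and unmoved. The residuals are about 0.5 mm, at 5.08° yaw against the block's 5.1°, with a gap of about 11 mm. Handing in.

```bash
python3 -c "
from station import job
print(job.job_done())"
```

```text
the job is handed in; nothing more can be done
None
```

I handed the job in with the plate still held level about 11 mm above the empty block, by my measurements centred to about 0.5 mm and square to about 0.1°, notch over the orange dot; the judge returned no verdict.

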